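# Line up the reagent bottles by height

### The arm

A 6-joint arm with a two-finger parallel gripper is mounted at the origin on the work surface. World frame = base frame: x ahead of the robot, y to its left, z up, the work surface at z = 0. Lengths are in m, angles in rad, forces in N, time in s.
With the tool pointing down it reaches from about 0.3 to 0.75 m from the base axis. Payload 8.5 kg.
Tool frame: the origin (TCP) lies where the fingers leave the gripper's body, on its centre line; the fingertips stand 73 mm ahead of it and the grasp point (between the pads) lies 54 mm ahead of it; z points along the fingers, y is the direction in which the jaws open and shut (so a half turn about z gives the same grasp; the last joint's range is limited). The gripper opens to 85 mm and grips with 20 to 120 N. Pads are 22 mm wide; open, the fingers measure 114 mm over their backs; the gripper's body (76 mm by 85 mm) begins 54 mm behind the grasp point. The pads swing forward as they close: fully open they stand 13 mm farther back than shut.
Start: joints at [-1.543, 0.381, 1.297, -0, 1.464, -0.215], TCP at [0.132, -0.534, 0.304] pointing down, gripper open.
Joint ranges: [-3.11, 3.11], [-0.89, 2.33], [0.22, 2.48], [-1.42, 4.56], [0.17, 2.85], [-2.88, 2.88]. Speed limits (rad/s): [2.39, 2.39, 3.14, 3.14, 3.14, 3.14].

### API

Orientations are given as a rotation vector (axis times angle).
In Python, from workcell import * gives the robot as it stands.
- The arm moves only by the tool apply_moves, never from a script. Its argument "steps" is a list that holds one entry, the list of rows, each a list of 7 numbers: the shift along the world's x, y, z in mm, then the turn, a rotation vector about the world's x, y, z in rad, then the closure, from 0 (fully open) to 1 (shut). In form: [[[x, y, z, rx, ry, rz, fingers], ...]]. A call has 1 to 12 rows; each row shifts and turns the commanded pose from where the row before left it; what a row does not reach is not made up. A row lasts 1/8 s, in which the tool goes at most 62.5 mm and 10.7 degrees, less where a joint would pass 70% of its speed; a pose out of reach is approached as far as the arm can. A call is refused whole if a number of a shift passes 62.5 or a number of a turn 0.188, either way. A call with a gripper value outside its range is refused whole. The fingers move at their own pace and stop on an object; the grip force is fixed at half the most. Time passes only in rows, so rows that do not move let the fingers close. It gives the time, the measured TCP pose, the force and the opening at its end, in the units of the state.
- state(): the state, without advancing time (a new reading comes with each control period).
- camera(name): name is "side" or "top" or "wrist"; returns (picture, depth): 420x560x3 uint8, red, green, blue; 420x560 float32, m along the optical axis (not along the pixel's ray), 0 where there is no reading.
- get_calibration(name): a dict with "fx", "fy", "cx", "cy" (pixels), "eye" and "orientation" of the camera in the world; the wrist camera has in their place "tool_from_camera" (4x4, takes a point from camera to tool coordinates, whose origin is the TCP and whose axes are the flange's). Camera axes: x right, y down, z forward; pixel columns grow to the right and rows downward; lengths in m; the calibration is good to about 2 mm. The wrist camera is an equidistant fisheye: a pixel r from the principal point sees the ray r / f radians off the axis. A picture is of the moment at which its call begins: read the wrist's pose just before it. get_calibration takes no time and is no camera call.
- sign_off(): hands the job in, once; it reports no verdict.
The state is a dict: "time": time; "qpos": joint angles; "joint_vel": joint speeds; "joint_efforts": joint torques, N m; "tcp_pos": TCP position; "tcp_rot": TCP orientation; "wrist_force": force on the tool from outside, world axes, zero at the start; "ft_torque": the same for the moment, N m; "gripper_width": opening from 0.0 (shut) to 1.0 (fully open).
Only numpy, scipy, OpenCV 4.12 (cv2) and the standard library are available. Lean on these libraries where they do the work, as an engineer would, in place of code of your own. Each camera call takes 0.05 s, during which the arm holds its last target.

### The job

Put the four amber reagent bottles away on the white tray, one standing centred on each of the four dark round marks, in order of height: the tallest on the mark next to the steel end plate, then ever shorter, with the shortest at the far end. Keep the bottles upright all the time, and leave them standing still.

Things in the scene. Friction and masses are not known exactly. Their poses are not given: they have to be found in the camera images.
- bottle150: amber glass reagent bottle with a blank paper label and a black screw cap, 150 mm tall over the cap, loose, about 200 g (varies by 30 %). Body a 46 mm diameter cylinder up to 120 mm, then a sloping shoulder; cap 30 mm in diameter, the top 22 mm of the height, a good place to grip from above. Origin: centre of its underside; z up along the bottle.
- bottle122: amber glass reagent bottle with a blank paper label and a black screw cap, 122 mm tall over the cap, loose, about 240 g (varies by 30 %). Body a 60 mm diameter cylinder up to 88 mm, then a sloping shoulder; cap 36 mm in diameter, the top 22 mm of the height, a good place to grip from above. Origin: centre of its underside; z up along the bottle.
- bottle96: amber glass reagent bottle with a blank paper label and a black screw cap, 96 mm tall over the cap, loose, about 110 g (varies by 30 %). Body a 40 mm diameter cylinder up to 66 mm, then a sloping shoulder; cap 28 mm in diameter, the top 22 mm of the height, a good place to grip from above. Origin: centre of its underside; z up along the bottle.
- bottle72: amber glass reagent bottle with a blank paper label and a black screw cap, 72 mm tall over the cap, loose, about 140 g (varies by 30 %). Body a 58 mm diameter cylinder up to 42 mm, then a sloping shoulder; cap 46 mm in diameter, the top 22 mm of the height, a good place to grip from above. Origin: centre of its underside; z up along the bottle.
- mark1: dark rubber standing mark, at the left end (+y) of the row as seen from the robot: a flat disc 72 mm in diameter and 4 mm thick, fixed on a white tray (110 x 450 mm, 12 mm thick, fixed to the table) that carries the row of four. The bottle stands on its upper face. Origin: centre of the disc's underside (the tray's upper face, 12 mm above the table), z up, y along the row; the marks are about 90 mm apart.
- mark2: dark rubber standing mark, second from the left end: a flat disc 72 mm in diameter and 4 mm thick, fixed on a white tray (110 x 450 mm, 12 mm thick, fixed to the table) that carries the row of four. The bottle stands on its upper face. Origin: centre of the disc's underside (the tray's upper face, 12 mm above the table), z up, y along the row; the marks are about 90 mm apart.
- mark3: dark rubber standing mark, third from the left end: a flat disc 72 mm in diameter and 4 mm thick, fixed on a white tray (110 x 450 mm, 12 mm thick, fixed to the table) that carries the row of four. The bottle stands on its upper face. Origin: centre of the disc's underside (the tray's upper face, 12 mm above the table), z up, y along the row; the marks are about 90 mm apart.
- mark4: dark rubber standing mark, at the right end (-y) of the row as seen from the robot: a flat disc 72 mm in diameter and 4 mm thick, fixed on a white tray (110 x 450 mm, 12 mm thick, fixed to the table) that carries the row of four. The bottle stands on its upper face. Origin: centre of the disc's underside (the tray's upper face, 12 mm above the table), z up, y along the row; the marks are about 90 mm apart.
- end_plate: steel end plate, an upright slab 90 mm across the row, 20 mm thick along it and 60 mm high, fixed on the tray at one end of the row (either end), its centre about 72 mm beyond the last mark's centre; the other end of the tray has only a tiny steel stud. It shows at which end the tallest bottle belongs. Origin: centre of its underside; z up, y along the row.
Things that resemble listed ones, but are neither listed nor needed, are in the scene too. What is shaped like the bottle150 but blue is not meant.

How it is judged:
By the outcome, as a careful person would: the job done as asked, in the order asked, and still so for the second after the job is handed in, with the robot touching nothing.
It also fails if it takes over 106 s, if anything falls off the work surface, if the arm or the gripper's body presses on something with over 40 N, if the wrist force passes 120 N, or if a joint passes its speed limit or range.

## Working session

There is one attempt and no reset: what is moved stays moved. The work goes in short steps, Python scripts to look and compute and a tool call to move; the robot and the scene stay as the last step left them, time stands still between calls to the robot, and variables do not carry over. Pictures are saved under pics/ and viewed, and the job is handed in when it is done.

Besides the shell and the picture viewer there is one more tool, called after "Call:" as name(argument=value, ...), one argument or row to a line, values as JSON. apply_moves: Moves the arm, as the interface text tells. Its arguments: {"type":"object","properties":{"steps":{"type":"array","items":{"type":"array","items":{"type":"array","items":{"type":"number"}}}}},"required":["steps"]}

```bash
mkdir -p pics; ls
python3 - <<'E'
from workcell import *
import cv2
s=state(); print(s)
for n in ("side","top"):
    p,d=camera(n); cv2.imwrite(f"pics/{n}0.png",p[:,:,::-1]); import numpy as np; np.save(f"pics/{n}0_d.npy",d)
    print(get_calibration(n))
E
```

```text
pics
{'time': 0.0, 'qpos': array([-1.54328363e+00,  3.81197312e-01,  1.29825774e+00, -1.18015706e-05,
        1.46359612e+00, -2.15284974e-01]), 'joint_vel': array([ 6.83987706e-04, -3.51011901e-05, -3.76176794e-04, -9.37478833e-05,
       -8.00490475e-04,  2.67959981e-04]), 'joint_efforts': array([ 3.32990203e-04, -4.48455226e+01, -2.31273848e+01, -1.54246841e-04,
        4.86879260e-03,  6.78769148e-07]), 'tcp_pos': array([ 0.13222884, -0.53367452,  0.30331202]), 'tcp_rot': array([-3.11702843e+00, -3.80275583e-01, -1.96341030e-04]), 'wrist_force': array([ 0.17924355, -0.66996988, -0.83241511]), 'ft_torque': array([ 0.01163832, -0.02339042,  0.06424654]), 'gripper_width': 0.9965227489748563}
{'fx': 471.856539224174, 'fy': 471.856539224174, 'cx': 277.60438348488935, 'cy': 205.916931479482, 'eye': array([0.26111476, 0.93607428, 0.90402388]), 'orientation': array([-0.37393038,  2.74900352, -1.22540942])}
{'fx': 515.6200022375941, 'fy': 515.6200022375941, 'cx': 276.910675096884, 'cy': 209.8965387976966, 'eye': array([ 0.29548109, -0.00146976,  1.4366177 ]), 'orientation': array([-2.13498209,  2.111006  , -0.16962607])}
```

View pics/top0.png

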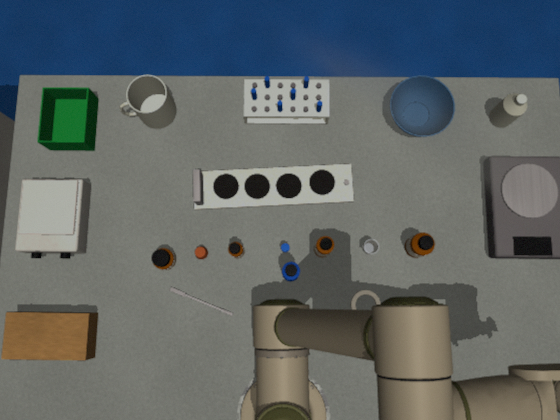

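View pics/side0.png

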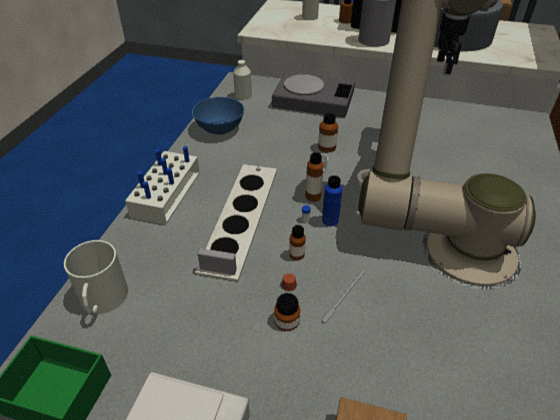

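The top view shows the end plate at the left (+y, about (197,187)) and the marks at about (226,186), (257,186), (289,185) and (322,182). There are four amber bottles at (163,258), (236,249), (325,245) and (423,244). The blue look-alike is at (291,271). Next I measure the positions.

```bash
cat > h.py <<'E'
import numpy as np, cv2
from scipy.spatial.transform import Rotation as R
from workcell import *
def ray(n,u,v):
    c=get_calibration(n); d=np.array([(u-c['cx'])/c['fx'],(v-c['cy'])/c['fy'],1.])
    return np.array(c['eye']),R.from_rotvec(c['orientation']).apply(d)
def onplane(n,u,v,z):
    e,d=ray(n,u,v); return e+d*(z-e[2])/d[2]
def at(n,u,v,dep):
    e,d=ray(n,u,v); return e+d*dep
def proj(n,p):
    c=get_calibration(n); q=R.from_rotvec(c['orientation']).inv().apply(np.array(p)-c['eye'])
    return q[0]/q[2]*c['fx']+c['cx'], q[1]/q[2]*c['fy']+c['cy']
E
python3 - <<'E'
from h import *
p=cv2.imread("pics/top0.png"); d=np.load("pics/top0_d.npy")
g=p.max(axis=2)
m=((g<45)).astype(np.uint8)
n,l,st,ce=cv2.connectedComponentsWithStats(m)
for i in range(1,n):
    if 40<st[i,4]<1500:
        u,v=ce[i]
        if 150<v<300 and u<460:
            dd=np.median(d[l==i]); P=at("top",u,v,dd); print(ce[i].round(1),st[i],P.round(4))
            if v<200: print('  mark', onplane("top",u,v,.016).round(4))
big=cv2.resize(p[225:285,130:450],None,fx=2.5,fy=2.5,interpolation=cv2.INTER_CUBIC); cv2.imwrite("pics/crop_t.png",big)
s=cv2.imread("pics/side0.png"); cv2.imwrite("pics/crop_s.png",cv2.resize(s[100:340,240:380],None,fx=2.5,fy=2.5,interpolation=cv2.INTER_CUBIC))
E
```

```text
[321.6 181.9] [310 171  24  23 444] [ 0.6273 -0.103   0.0174]
  mark [ 0.6276 -0.1031  0.016 ]
[225.6 186. ] [214 175  24  23 445] [0.6131 0.1678 0.0169]
  mark [0.6133 0.1679 0.016 ]
[256.7 185.9] [245 175  24  23 442] [0.614  0.0798 0.0175]
  mark [0.6143 0.0799 0.016 ]
[288.4 185.4] [277 174  24  24 449] [ 0.6163 -0.0095  0.0173]
  mark [ 0.6166 -0.0095  0.016 ]
[425.2 242.3] [418 236  15  14 165] [ 0.4472 -0.3587  0.123 ]
[325.6 243.5] [320 238  12  12 110] [ 0.4382 -0.103   0.1509]
[234.4 247.9] [230 243  10  11  86] [0.4302 0.1303 0.0963]
[160.6 257.5] [152 249  18  18 241] [0.4049 0.328  0.0725]
[ 36.2 254.6] [ 32 252  10   6  54] [0.4112 0.6741 0.0453]
[ 65.3 254.9] [ 61 253  10   5  48] [0.411  0.5939 0.0466]
[290.6 269.9] [286 265  11  11  96] [ 0.3716 -0.016   0.1516]
```

View pics/crop_t.png

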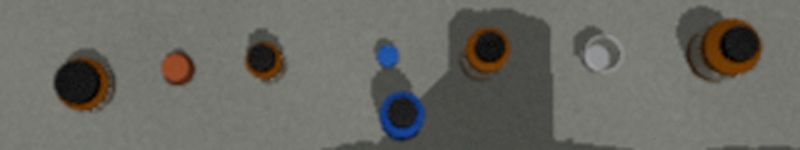

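View pics/crop_s.png

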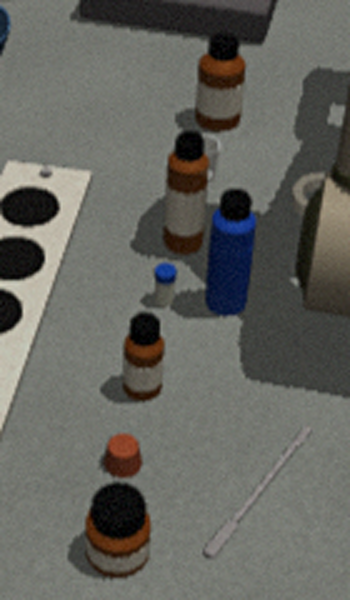

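All four heights match (0.151, 0.123, 0.096, 0.0725), so each bottle is identified. The crops show (163,258)=72, (236,249)=96, (325,245)=150 and (423,244)=122. The item at (291,271) has a blue body and is excluded. I'll cross-check with the side view.

Run:
```python
from h import *
p=cv2.imread("pics/side0.png"); d=np.load("pics/side0_d.npy")
m=((p.max(axis=2)<45)).astype(np.uint8)
n,l,st,ce=cv2.connectedComponentsWithStats(m)
for i in range(1,n):
    u,v=ce[i]
    if 60<st[i,4]<1500 and 190<u<345 and v>110:
        print(ce[i].round(1),st[i],at("side",u,v,np.median(d[l==i])).round(4),'plane',onplane("side",u,v,.016).round(4))
for nm,P in dict(b150=(.438,-.103,.15),b122=(.447,-.359,.122),b96=(.430,.130,.096),b72=(.405,.328,.072)).items(): print(nm,np.round(proj("side",P),1), np.round(proj("side",(P[0],P[1],P[2]-.011)),1))
# top: end plate & stud check
print(onplane("top",197,187,.07), onplane("top",347,183,.014))
```

```text
[219.2 126.8] [196 116  46  19 325] [ 0.8084 -0.3128  0.0462] plane [ 0.8276 -0.3568  0.016 ]
[315.2 158.1] [310 152  11  13 115] [ 0.4396 -0.0952  0.1425] plane [ 0.4692 -0.2666  0.016 ]
[251.3 182.3] [240 175  23  15 264] [ 0.6276 -0.0971  0.0155] plane [ 0.6274 -0.0965  0.016 ]
[333.6 181.7] [328 176  12  12 125] [ 0.3726 -0.0067  0.1439] plane [ 0.3914 -0.1653  0.016 ]
[244.8 203.1] [233 195  25  17 314] [ 0.6167 -0.0035  0.0153] plane [ 0.6164 -0.0028  0.016 ]
[235.2 224.4] [223 216  26  18 362] [0.6141 0.0863 0.0158] plane [0.614  0.0865 0.016 ]
[297.6 231.4] [292 225  12  13 132] [0.4301 0.1396 0.0898] plane [0.4455 0.0673 0.016 ]
[225.1 245.1] [211 238  27  15 310] [0.6139 0.1653 0.0158] plane [0.6139 0.1655 0.016 ]
[286.8 304.1] [276 293  22  23 387] [0.4047 0.3396 0.069 ] plane [0.4138 0.3017 0.016 ]
b150 [316.5 154.4] [316.3 157.7]
b122 [330.1 115.2] [329.8 118.3]
b96 [298.7 227. ] [298.5 230.2]
b72 [288.1 299. ] [288.  302.1]
[0.59772737 0.23923728 0.07      ] [ 0.62563517 -0.17480665  0.014     ]
```

Call:
apply_moves(
  steps=[
    [[40, 30, 0, 0, 0, 0.187, 0], [40, 30, 0, 0, 0, 0.187, 0], [40, 30, 0, 0, 0, 0.187, 0], [40, 30, 0, 0, 0, 0.187, 0], [40, 30, 0, 0, 0, 0.187, 0], [40, 20, 0, 0, 0, 0.187, 0], [40, 5, 0, 0, 0, 0.187, 0], [35, 0, 0, 0, 0, 0.019, 0], [0, 0, 0, 0, 0, 0, 0], [0, 0, 0, 0, 0, 0, 0]],
  ],
)

```text
time: 1.35
tcp_pos: [0.4467, -0.3588, 0.3036]
tcp_rot: [-2.221, -2.22, 0.0]
wrist_force: [-0.4, 0.3, 0.2]
gripper_width: 0.996
```

Top and side agree on x but differ by about 6 mm in y on the marks, so I'll use the wrist camera to decide. The arm is already above bottle122.

```bash
cat >> h.py <<'E'
def wcast(u,v,z,s):
    c=get_calibration("wrist"); T=np.array(c['tool_from_camera'])
    du,dv=u-c['cx'],v-c['cy']; r=np.hypot(du,dv); th=r/c['fx']
    d=np.array([np.sin(th)*du/max(r,1e-9),np.sin(th)*dv/max(r,1e-9),np.cos(th)])
    Rw=R.from_rotvec(s['tcp_rot']); e=Rw.apply(T[:3,3])+s['tcp_pos']; w=Rw.apply(T[:3,:3]@d)
    return e+w*(z-e[2])/w[2]
def wproj(P,s):
    c=get_calibration("wrist"); T=np.array(c['tool_from_camera'])
    q=R.from_rotvec(s['tcp_rot']).inv().apply(np.array(P)-s['tcp_pos'])
    q=T[:3,:3].T@(q-T[:3,3]); r=np.hypot(q[0],q[1]); th=np.arctan2(r,q[2])
    return c['cx']+c['fx']*th*q[0]/r, c['cy']+c['fx']*th*q[1]/r
def wshot(name):
    s=state(); p,d=camera("wrist"); p=np.ascontiguousarray(p[:,:,::-1]); cv2.imwrite(f"pics/{name}.png",p); return s,p,d
E
python3 - <<'E'
from h import *
s,p,d=wshot("w1"); print(get_calibration("wrist"))
print(s['tcp_pos'],s['tcp_rot'],wproj((.447,-.359,.122),s))
E
```

```text
{'fx': 325.19226210127806, 'fy': 325.19226210127806, 'cx': 277.2301353600482, 'cy': 210.55185631693672, 'tool_from_camera': array([[ 2.07786127e-04, -9.45685384e-01, -3.25083238e-01,
         8.44654160e-02],
       [ 9.99999669e-01, -5.91707929e-05,  8.11309169e-04,
        -8.75233776e-04],
       [-7.86478656e-04, -3.25083299e-01,  9.45685059e-01,
        -7.08138661e-02],
       [ 0.00000000e+00,  0.00000000e+00,  0.00000000e+00,
         1.00000000e+00]])}
[ 0.44668804 -0.35880756  0.30355606] [-2.22106592e+00 -2.22027430e+00  1.89062755e-04] (np.float64(278.60633549976), np.float64(208.2753021164857))
```

View pics/w1.png

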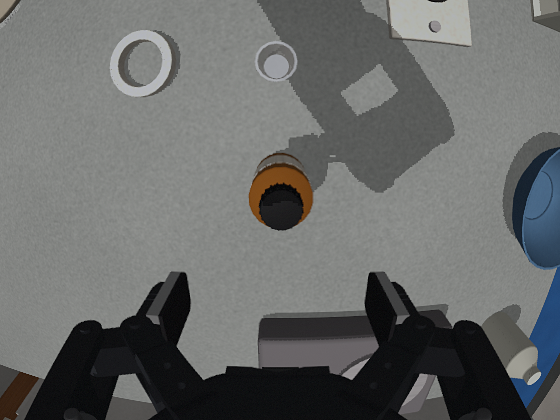

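The wrist view shows the cap of bottle122 at about (281,207), against a predicted (278.6,208.3). Now a refined centre.

Run:
```python
from h import *
p=cv2.imread("pics/w1.png"); s=state()
m=((p.max(axis=2)<60)).astype(np.uint8)
n,l,st,ce=cv2.connectedComponentsWithStats(m)
for i in range(1,n):
    u,v=ce[i]
    if st[i,4]>300 and v<250: print(ce[i],st[i],wcast(u,v,.122,s).round(4))
for u,v in [(281,207),(281,208.5)]: print(wcast(u,v,.122,s).round(4))
hsv=cv2.cvtColor(p,cv2.COLOR_BGR2HSV); c=hsv[175:240,240:325]; print(p[207,281],p[215,281],p[225,281])
```

```text
[526.3977173  190.37928007] [ 512  147   48  103 1139] [ 0.6966 -0.34    0.122 ]
[280.68946396 206.57732594] [ 259  183   45   48 1623] [ 0.4485 -0.3578  0.122 ]
[ 0.4488 -0.3582  0.122 ]
[ 0.4488 -0.3595  0.122 ]
[33 31 32] [29 28 29] [26 24 26]
```

The wrist agrees with the top camera at bottle122 to within 2 mm. Now I look down at the marks.

Call:
apply_moves(
  steps=[
    [[20, 55, 0, 0, 0, 0, 0], [20, 55, 0, 0, 0, 0, 0], [20, 55, 0, 0, 0, 0, 0], [20, 55, 0, 0, 0, 0, 0], [20, 55, 0, 0, 0, 0, 0], [20, 55, 0, 0, 0, 0, 0], [20, 39, 0, 0, 0, 0, 0], [10, 20, 0, 0, 0, 0, 0], [0, 0, 0, 0, 0, 0, 0], [0, 0, 0, 0, 0, 0, 0]],
  ],
)

```text
time: 2.65
tcp_pos: [0.5968, 0.0288, 0.304]
tcp_rot: [2.223, 2.22, -0.001]
wrist_force: [0.4, -0.2, -0.3]
gripper_width: 0.999
```

Run:
```python
from h import *
s,p,d=wshot("w2"); print(s['tcp_pos'],s['tcp_rot'])
m=((p.max(axis=2)<60)).astype(np.uint8)
cs,_=cv2.findContours(m,cv2.RETR_EXTERNAL,cv2.CHAIN_APPROX_NONE)
for c in cs:
    if 1000<cv2.contourArea(c)<9000:
        P=np.array([wcast(u,v,.016,s)[:2] for u,v in c[:,0].astype(float)])
        (x,y),r=cv2.minEnclosingCircle((P*1000).astype(np.float32))
        e=cv2.fitEllipse((P*1000).astype(np.float32)); print(c[:,0].mean(0).round(1),np.round([x,y,2*r],1),np.round(e[0],1),np.round(e[1],1))
```

```text
[0.59684617 0.02877979 0.30398523] [ 2.22310203e+00  2.21971345e+00 -6.88006554e-04]
[302.4 276.8] [ 628.5 -101.4   72.5] [ 628.5 -101.3] [69.3 71.1]
[295.3 207.9] [617.2  -8.1  71.9] [617.4  -8.2] [69.4 70.8]
[294.4 131.6] [615.1  81.1  71.4] [615.2  81.1] [69.8 70.1]
[293.6  53. ] [614.2 169.2  71.4] [614.2 169.2] [69.6 70.4]
```

View pics/w2.png

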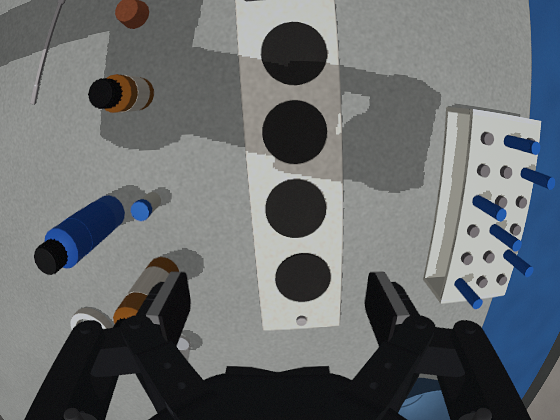

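Wrist and top agree on the marks within about 1.5 mm: m1 (614,169), m2 (615,81), m3 (617,-8.5), m4 (628,-102). The side camera's y offset looks like its own calibration error. Now I go above bottle150.

Call:
apply_moves(
  steps=[
    [[-30, -25, 0, 0, 0, 0, 0], [-40, -33, 0, 0, 0, 0, 0], [-40, -33, 0, 0, 0, 0, 0], [-30, -25, 0, 0, 0, 0, 0], [-18, -16, 0, 0, 0, 0, 0], [0, 0, 0, 0, 0, 0, 0], [0, 0, 0, 0, 0, 0, 0]],
  ],
)

```text
time: 3.58
tcp_pos: [0.4394, -0.102, 0.3041]
tcp_rot: [2.222, 2.22, 0.0]
wrist_force: [0.6, 0.7, -0.2]
gripper_width: 1.005
```

```bash
cat >> h.py <<'E'
def cap(name,h,rad,guess):
    s,p,d=wshot(name); print(s['tcp_pos'].round(4),s['tcp_rot'].round(4))
    u,v=wproj(guess+(h,),s); print('pred',round(u,1),round(v,1))
    m=((p.max(axis=2)<60)).astype(np.uint8)
    n,l,st,ce=cv2.connectedComponentsWithStats(m)
    for i in range(1,n):
        if 200<st[i,4]<9000 and np.hypot(*(ce[i]-[u,v]))<50:
            # depth-based top face
            q=np.argwhere(l==i)[:,::-1]
            c,_=cv2.findContours((l==i).astype(np.uint8),cv2.RETR_EXTERNAL,cv2.CHAIN_APPROX_NONE)
            P=np.array([wcast(a,b,h,s)[:2] for a,b in c[0][:,0].astype(float)])*1000
            print(ce[i].round(1),st[i],'x',P[:,0].min().round(1),P[:,0].max().round(1),'mid x',((P[:,0].min()+P[:,0].max())/2).round(1),'y from near edge',(P[:,1].min()+rad).round(1),'ymax-rad',(P[:,1].max()-rad).round(1))
E
python3 -c "
from h import *
cap('w3',.150,15,(.438,-.103))"
```

```text
[ 0.4394 -0.102   0.3041] [2.2222e+00 2.2201e+00 4.0000e-04]
pred 276.2 220.9
[278.5 215.7] [ 258  193   42   46 1454] x 424.5 454.9 mid x 439.7 y from near edge -101.8 ymax-rad -96.6
```

View pics/w3.png

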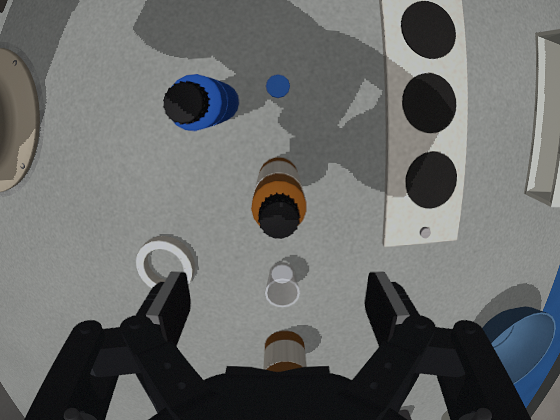

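The amber bottle's cap is at (278,218), giving (439.7, -101.8) mm, which is right under the TCP. Descending to grip.

Call:
apply_moves(
  steps=[
    [[0, 0, -30, 0, 0, 0, 0], [0, 0, -30, 0, 0, 0, 0], [0, 0, -25, 0, 0, 0, 0], [0, 0, -15, 0, 0, 0, 0], [0, 0, -6, 0, 0, 0, 0], [0, 0, 0, 0, 0, 0, 0]],
  ],
)

```text
time: 4.38
tcp_pos: [0.4395, -0.1016, 0.1979]
tcp_rot: [-2.221, -2.222, 0.0]
wrist_force: [0.5, -0.0, 0.2]
gripper_width: 1.001
```

Call:
apply_moves(
  steps=[
    [[0, 0, 0, 0, 0, 0, 0.3], [0, 0, 0, 0, 0, 0, 0.5], [0, 0, 0, 0, 0, 0, 0.6], [0, 0, 0, 0, 0, 0, 0.7], [0, 0, 0, 0, 0, 0, 0.85], [0, 0, 0, 0, 0, 0, 1], [0, 0, 0, 0, 0, 0, 1], [0, 0, 0, 0, 0, 0, 1], [0, 0, 0, 0, 0, 0, 1], [0, 0, 0, 0, 0, 0, 1]],
  ],
)

```text
time: 5.62
tcp_pos: [0.4396, -0.102, 0.1984]
tcp_rot: [2.221, 2.22, 0.001]
wrist_force: [0.4, -0.3, 7.0]
gripper_width: 0.33
```

```bash
python3 -c "
from h import *
s,p,d=wshot('w4'); print(s['tcp_pos'],s['wrist_force'],s['gripper_width'])
p,d=camera('side'); cv2.imwrite('pics/s4.png',cv2.resize(p[90:270,230:430,::-1],None,fx=3,fy=3))"
```

```text
[ 0.43955687 -0.10201306  0.19844813] [ 0.42027935 -0.28404525  7.03711199] 0.33022138818629915
```

View pics/w4.png

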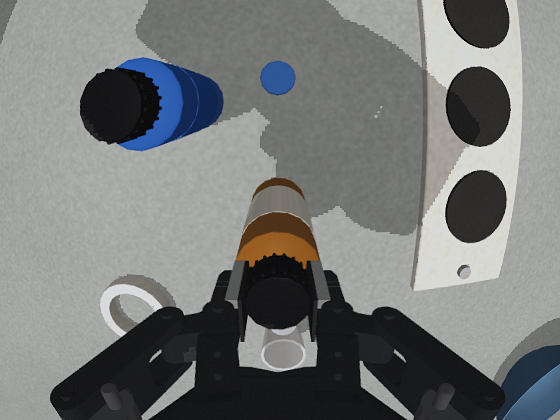

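View pics/s4.png

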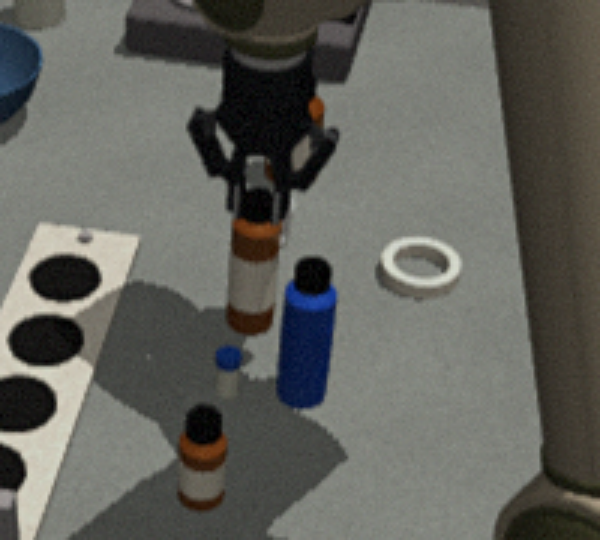

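Grip is good: opening 0.33 is about 28 mm on the 30 mm cap. Lift and carry to mark1.

Call:
apply_moves(
  steps=[
    [[0, 0, 8, 0, 0, 0, 1], [0, 0, 20, 0, 0, 0, 1], [0, 0, 25, 0, 0, 0, 1], [0, 0, 22, 0, 0, 0, 1], [0, 0, 10, 0, 0, 0, 1], [6, 10, 5, 0, 0, 0, 1], [13, 20, 0, 0, 0, 0, 1], [18, 28, 0, 0, 0, 0, 1], [20, 31, 0, 0, 0, 0, 1], [20, 31, 0, 0, 0, 0, 1], [20, 31, 0, 0, 0, 0, 1], [20, 31, 0, 0, 0, 0, 1]],
  ],
)

```text
time: 7.22
tcp_pos: [0.5566, 0.0821, 0.2869]
tcp_rot: [-2.22, -2.221, 0.002]
wrist_force: [-0.5, -0.1, -2.0]
gripper_width: 0.328
```

Call:
apply_moves(
  steps=[
    [[20, 31, 0, 0, 0, 0, 1], [18, 28, 0, 0, 0, 0, 1], [12, 18, 0, 0, 0, 0, 1], [7, 11, 0, 0, 0, 0, 1], [0, 0, 0, 0, 0, 0, 1], [0, 0, 0, 0, 0, 0, 1], [0, 0, 0, 0, 0, 0, 1]],
  ],
)

```text
time: 8.1
tcp_pos: [0.613, 0.1675, 0.2881]
tcp_rot: [2.222, 2.221, -0.0]
wrist_force: [-0.0, -0.2, -1.4]
gripper_width: 0.331
```

```bash
python3 -c "
from h import *
s,p,d=wshot('w5'); print(s['tcp_pos'],s['wrist_force'],s['gripper_width'],s['tcp_rot'])
p,d=camera('side'); cv2.imwrite('pics/s5.png',cv2.resize(p[90:290,180:380,::-1],None,fx=3,fy=3))"
```

```text
[0.61301383 0.16754176 0.28811113] [-0.04107974 -0.16494408 -1.36399266] 0.3305167621861078 [ 2.22227146e+00  2.22050703e+00 -7.79218173e-05]
```

View pics/s5.png

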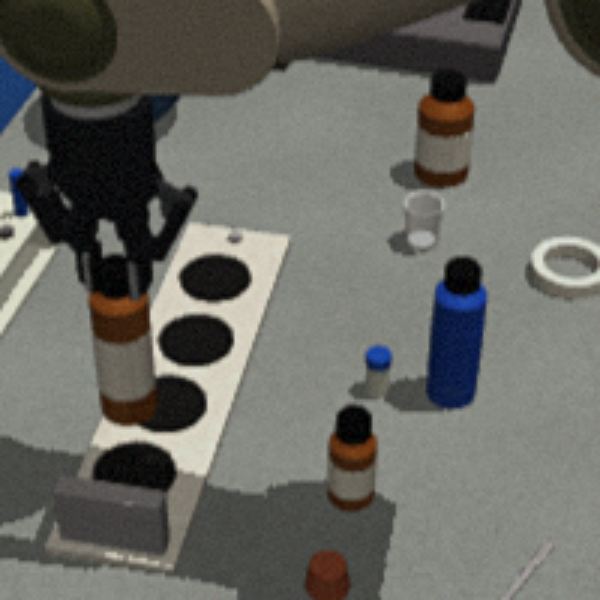

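The bottle hangs upright above mark1. Lowering, then a slow creep to contact.

Call:
apply_moves(
  steps=[
    [[1, 1.5, -12, 0, 0, 0, 1], [0, 0, -20, 0, 0, 0, 1], [0, 0, -20, 0, 0, 0, 1], [0, 0, -12, 0, 0, 0, 1], [0, 0, -6, 0, 0, 0, 1], [0, 0, 0, 0, 0, 0, 1], [0, 0, -1, 0, 0, 0, 1], [0, 0, -1, 0, 0, 0, 1], [0, 0, 0, 0, 0, 0, 1]],
  ],
)

```text
time: 9.32
tcp_pos: [0.6142, 0.1696, 0.2161]
tcp_rot: [2.221, 2.221, 0.0]
wrist_force: [0.2, 1.3, -1.7]
gripper_width: 0.329
```

Call:
apply_moves(
  steps=[
    [[0, 0, -1, 0, 0, 0, 1], [0, 0, -0.7, 0, 0, 0, 1], [0, 0, 0, 0, 0, 0, 1], [0, 0, 0, 0, 0, 0, 1]],
  ],
)

```text
time: 9.82
tcp_pos: [0.6143, 0.1697, 0.2145]
tcp_rot: [2.221, 2.221, 0.001]
wrist_force: [-0.5, 0.3, 1.0]
gripper_width: 0.328
```

Contact: the force went from -1.7 to +1.0 N. Release and rise.

Call:
apply_moves(
  steps=[
    [[0, 0, 0, 0, 0, 0, 0.6], [0, 0, 0, 0, 0, 0, 0.5], [0, 0, 0, 0, 0, 0, 0.3], [0, 0, 0, 0, 0, 0, 0], [0, 0, 0, 0, 0, 0, 0], [0, 0, 0, 0, 0, 0, 0], [0, 0, 10, 0, 0, 0, 0], [0, 0, 25, 0, 0, 0, 0], [0, 0, 30, 0, 0, 0, 0], [0, 0, 30, 0, 0, 0, 0], [0, 0, 0, 0, 0, 0, 0]],
  ],
)

```text
time: 11.2
tcp_pos: [0.6146, 0.1697, 0.3123]
tcp_rot: [2.219, 2.219, 0.007]
wrist_force: [0.6, 0.2, -0.0]
gripper_width: 1.0
```

```bash
python3 -c "
from h import *
cap('w6',.166,15,(.614,.169))"
```

```text
[0.6146 0.1697 0.3123] [2.2187 2.2189 0.0068]
pred 276.2 224.6
[276.5 235.6] [ 249  196   56   75 3148] x 593.8 634.6 mid x 614.2 y from near edge 146.7 ymax-rad 175.3
```

View pics/w6.png

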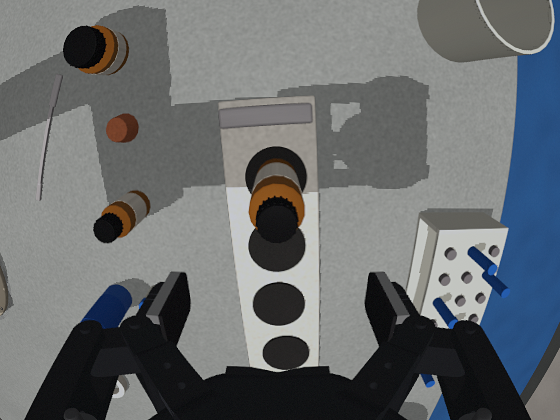

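Bottle150 is standing on mark1 (cap at about (276,217)). Next is bottle122.

Call:
apply_moves(
  steps=[
    [[-8, -25, 0, 0, 0, 0, 0], [-15, -45, 0, 0, 0, 0, 0], [-17, -55, 0, 0, 0, 0, 0], [-17, -55, 0, 0, 0, 0, 0], [-17, -55, 0, 0, 0, 0, 0], [-17, -55, 0, 0, 0, 0, 0], [-17, -55, 0, 0, 0, 0, 0], [-17, -55, 0, 0, 0, 0, 0], [-17, -55, 0, 0, 0, 0, 0], [-14, -44, 0, 0, 0, 0, 0], [-10, -30, 0, 0, 0, 0, 0], [0, 0, 0, 0, 0, 0, 0]],
  ],
)

```text
time: 12.75
tcp_pos: [0.4473, -0.3609, 0.3077]
tcp_rot: [-2.223, -2.216, -0.0]
wrist_force: [-0.1, -0.2, -1.2]
gripper_width: 1.001
```

Call:
apply_moves(
  steps=[
    [[0, 0, -20, 0, 0, 0, 0], [0, 0, -30, 0, 0, 0, 0], [0, 0, -10, 0, 0, 0, 0], [0, 0, 0, 0, 0, 0, 0], [0, 0, 0, 0, 0, 0, 0]],
  ],
)

```text
time: 13.38
tcp_pos: [0.4486, -0.3593, 0.2503]
tcp_rot: [2.22, 2.221, -0.0]
wrist_force: [-0.4, 0.1, -0.7]
gripper_width: 1.001
```

```bash
python3 -c "
from h import *
cap('w7',.122,18,(.448,-.359))"
```

```text
[ 0.4486 -0.3593  0.2503] [ 2.2198e+00  2.2206e+00 -2.0000e-04]
pred 277.2 232.7
[278.3 229.2] [ 251  200   55   58 2470] x 430.6 466.6 mid x 448.6 y from near edge -359.1 ymax-rad -354.3
```

View pics/w7.png

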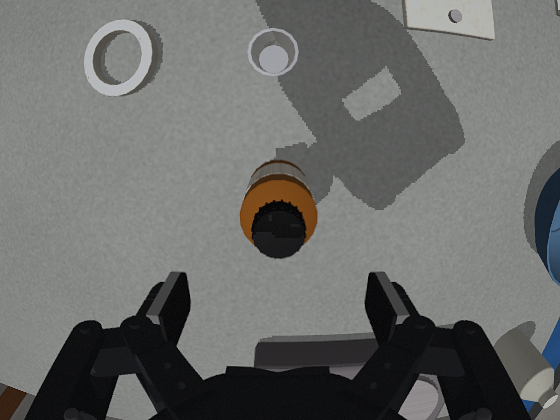

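The cap of bottle122 is at (278,231), which puts its centre at (448.6,-359.1), aligned with the TCP. Descend to z ≈ 0.172 and grip.

Call:
apply_moves(
  steps=[
    [[0, 0, -20, 0, 0, 0, 0], [0, 0, -30, 0, 0, 0, 0], [0, 0, -20, 0, 0, 0, 0], [0, 0, -8, 0, 0, 0, 0], [0, 0, 0, 0, 0, 0, 0.3], [0, 0, 0, 0, 0, 0, 0.5], [0, 0, 0, 0, 0, 0, 0.6], [0, 0, 0, 0, 0, 0, 0.7], [0, 0, 0, 0, 0, 0, 0.85], [0, 0, 0, 0, 0, 0, 1], [0, 0, 0, 0, 0, 0, 1], [0, 0, 0, 0, 0, 0, 1]],
  ],
)

```text
time: 14.92
tcp_pos: [0.4486, -0.3596, 0.1723]
tcp_rot: [2.22, 2.22, -0.0]
wrist_force: [0.4, 0.6, 6.6]
gripper_width: 0.403
```

Call:
apply_moves(
  steps=[
    [[0, 0, 0, 0, 0, 0, 1], [0, 0, 0, 0, 0, 0, 1]],
  ],
)

```text
time: 15.18
tcp_pos: [0.4486, -0.3596, 0.1723]
tcp_rot: [2.22, 2.22, -0.0]
wrist_force: [-0.0, 0.2, 6.6]
gripper_width: 0.4
```

Call:
apply_moves(
  steps=[
    [[0, 0, 8, 0, 0, 0, 1], [0, 0, 20, 0, 0, 0, 1], [0, 0, 25, 0, 0, 0, 1], [0, 0, 22, 0, 0, 0, 1], [2, 6, 10, 0, 0, 0, 1], [7, 18, 5, 0, 0, 0, 1], [11, 30, 0, 0, 0, 0, 1], [14, 37, 0, 0, 0, 0, 1], [14, 37, 0, 0, 0, 0, 1], [14, 37, 0, 0, 0, 0, 1], [14, 37, 0, 0, 0, 0, 1], [14, 37, 0, 0, 0, 0, 1]],
  ],
)

```text
time: 16.68
tcp_pos: [0.5382, -0.1177, 0.2605]
tcp_rot: [-2.219, -2.221, 0.001]
wrist_force: [1.0, -0.5, -3.0]
gripper_width: 0.406
```

Call:
apply_moves(
  steps=[
    [[14, 37, 0, 0, 0, 0, 1], [14, 37, 0, 0, 0, 0, 1], [14, 37, 0, 0, 0, 0, 1], [14, 37, 0, 0, 0, 0, 1], [11, 29, 0, 0, 0, 0, 1], [6, 16, 0, 0, 0, 0, 1], [3, 8, 0, 0, 0, 0, 1], [0, 0, 0, 0, 0, 0, 1], [0, 0, 0, 0, 0, 0, 1], [0, 0, 0, 0, 0, 0, 1]],
  ],
)

```text
time: 17.92
tcp_pos: [0.6141, 0.0799, 0.2613]
tcp_rot: [2.223, 2.22, -0.0]
wrist_force: [0.1, 1.0, -2.5]
gripper_width: 0.402
```

Call:
apply_moves(
  steps=[
    [[1, 1, -12, 0, 0, 0, 1], [0, 0, -20, 0, 0, 0, 1], [0, 0, -20, 0, 0, 0, 1], [0, 0, -12, 0, 0, 0, 1], [0, 0, -6, 0, 0, 0, 1], [0, 0, 0, 0, 0, 0, 1], [0, 0, -1, 0, 0, 0, 1], [0, 0, -0.5, 0, 0, 0, 1], [0, 0, 0, 0, 0, 0, 1], [0, 0, 0, 0, 0, 0, 1]],
  ],
)

```text
time: 19.18
tcp_pos: [0.6153, 0.0816, 0.1899]
tcp_rot: [2.221, 2.221, 0.0]
wrist_force: [-0.0, 0.5, -3.2]
gripper_width: 0.393
```

Call:
apply_moves(
  steps=[
    [[0, -0.7, -0.8, 0, 0, 0, 1], [0, 0, -0.5, 0, 0, 0, 1], [0, 0, -0.5, 0, 0, 0, 1], [0, 0, 0, 0, 0, 0, 1], [0, 0, 0, 0, 0, 0, 1]],
  ],
)

```text
time: 19.8
tcp_pos: [0.6153, 0.0809, 0.1883]
tcp_rot: [2.221, 2.221, 0.001]
wrist_force: [-1.3, -0.9, 2.7]
gripper_width: 0.403
```

Contact (+2.7 N). Release and rise, then go to bottle96.

Call:
apply_moves(
  steps=[
    [[0, 0, 0, 0, 0, 0, 0.5], [0, 0, 0, 0, 0, 0, 0.4], [0, 0, 0, 0, 0, 0, 0.2], [0, 0, 0, 0, 0, 0, 0], [0, 0, 0, 0, 0, 0, 0], [0, 0, 0, 0, 0, 0, 0], [0, 0, 10, 0, 0, 0, 0], [0, 0, 25, 0, 0, 0, 0], [0, 0, 35, 0, 0, 0, 0], [0, 0, 35, 0, 0, 0, 0], [0, 0, 5, 0, 0, 0, 0], [0, 0, 0, 0, 0, 0, 0]],
  ],
)

```text
time: 21.3
tcp_pos: [0.6151, 0.081, 0.2979]
tcp_rot: [-2.221, -2.221, 0.0]
wrist_force: [0.4, 0.0, -1.2]
gripper_width: 1.0
```

Call:
apply_moves(
  steps=[
    [[-25, 7, 0, 0, 0, 0, 0], [-40, 10, 0, 0, 0, 0, 0], [-45, 12, 0, 0, 0, 0, 0], [-40, 10, -10, 0, 0, 0, 0], [-25, 7, -20, 0, 0, 0, 0], [-9, 3, -25, 0, 0, 0, 0], [0, 0, -15, 0, 0, 0, 0], [0, 0, 0, 0, 0, 0, 0], [0, 0, 0, 0, 0, 0, 0]],
  ],
)

```text
time: 22.42
tcp_pos: [0.4314, 0.1299, 0.228]
tcp_rot: [-2.221, -2.221, 0.0]
wrist_force: [0.2, 1.0, -1.1]
gripper_width: 1.004
```

```bash
python3 -c "
from h import *
cap('w8',.096,14,(.430,.130))"
```

```text
[0.4314 0.1299 0.228 ] [-2.2214e+00 -2.2213e+00  2.0000e-04]
pred 276.3 231.1
[278.2 222. ] [ 257  198   43   48 1559] x 417.0 445.3 mid x 431.2 y from near edge 133.6 ymax-rad 139.3
```

View pics/w8.png

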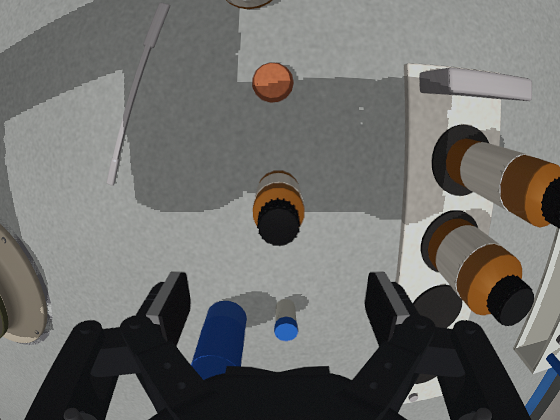

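The cap of bottle96 is at (278,225), giving (431.2, 133.5). Shift y by +3.5, then descend to 0.146 and grip.

Call:
apply_moves(
  steps=[
    [[0, 3.5, -20, 0, 0, 0, 0], [0, 0, -30, 0, 0, 0, 0], [0, 0, -22, 0, 0, 0, 0], [0, 0, -10, 0, 0, 0, 0], [0, 0, 0, 0, 0, 0, 0.3], [0, 0, 0, 0, 0, 0, 0.5], [0, 0, 0, 0, 0, 0, 0.6], [0, 0, 0, 0, 0, 0, 0.7], [0, 0, 0, 0, 0, 0, 0.85], [0, 0, 0, 0, 0, 0, 1], [0, 0, 0, 0, 0, 0, 1], [0, 0, 0, 0, 0, 0, 1]],
  ],
)

```text
time: 23.98
tcp_pos: [0.4316, 0.1335, 0.1467]
tcp_rot: [2.221, 2.221, 0.002]
wrist_force: [-0.4, -0.5, 7.2]
gripper_width: 0.303
```

Call:
apply_moves(
  steps=[
    [[0, 0, 0, 0, 0, 0, 1], [0, 0, 0, 0, 0, 0, 1]],
  ],
)

```text
time: 24.22
tcp_pos: [0.4316, 0.1335, 0.1467]
tcp_rot: [2.221, 2.221, 0.002]
wrist_force: [-0.8, 0.3, 7.1]
gripper_width: 0.304
```

```bash
python3 -c "
from h import *
s,p,d=wshot('w9'); print(s['tcp_pos'],wproj((s['tcp_pos'][0],s['tcp_pos'][1],.096),s))"
```

```text
[0.43160668 0.13345564 0.14667474] (np.float64(278.7243882530626), np.float64(300.44791314989834))
```

View pics/w9.png

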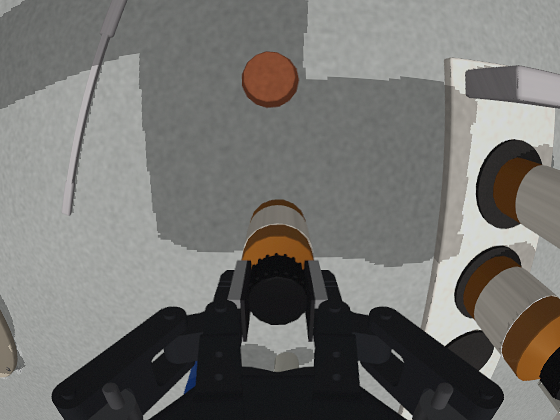

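Grip is centred (cap at about (278,301)). Carry to mark3, doing more of the y travel early to keep clear of bottle122.

Call:
apply_moves(
  steps=[
    [[0, 0, 8, 0, 0, 0, 1], [0, 0, 20, 0, 0, 0, 1], [0, 0, 25, 0, 0, 0, 1], [0, 0, 25, 0, 0, 0, 1], [4, -8, 14, 0, 0, 0, 1], [10, -20, 8, 0, 0, 0, 1], [20, -30, 0, 0, 0, 0, 1], [25, -30, 0, 0, 0, 0, 1], [30, -25, 0, 0, 0, 0, 1], [33, -15, 0, 0, 0, 0, 1], [30, -9, 0, 0, 0, 0, 1], [20, -4, 0, 0, 0, 0, 1]],
  ],
)

```text
time: 25.78
tcp_pos: [0.6041, -0.0082, 0.2459]
tcp_rot: [-2.222, -2.221, 0.0]
wrist_force: [0.6, 0.2, -1.1]
gripper_width: 0.306
```

Call:
apply_moves(
  steps=[
    [[10, -1, 0, 0, 0, 0, 1], [3.5, 0, 0, 0, 0, 0, 1], [0, 0, 0, 0, 0, 0, 1], [0, 0, 0, 0, 0, 0, 1]],
  ],
)

```text
time: 26.28
tcp_pos: [0.6163, -0.0083, 0.2462]
tcp_rot: [-2.221, -2.222, 0.0]
wrist_force: [-0.1, -0.0, -0.5]
gripper_width: 0.303
```

Target z is 0.1467+0.016=0.1627, 83.5 mm down from here.

Call:
apply_moves(
  steps=[
    [[1, 0, -12, 0, 0, 0, 1], [0, 0, -24, 0, 0, 0, 1], [0, 0, -24, 0, 0, 0, 1], [0, 0, -14, 0, 0, 0, 1], [0, 0, -6, 0, 0, 0, 1], [0, 0, 0, 0, 0, 0, 1], [0, 0, -1, 0, 0, 0, 1], [0, 0, -1, 0, 0, 0, 1], [0, 0, -0.5, 0, 0, 0, 1], [0, 0, 0, 0, 0, 0, 1], [0, 0, 0, 0, 0, 0, 1]],
  ],
)

```text
time: 27.65
tcp_pos: [0.6178, -0.0085, 0.1635]
tcp_rot: [2.221, 2.221, 0.0]
wrist_force: [0.2, 0.1, -0.8]
gripper_width: 0.306
```

Call:
apply_moves(
  steps=[
    [[-0.5, 0, -0.5, 0, 0, 0, 1], [0, 0, -0.7, 0, 0, 0, 1], [0, 0, 0, 0, 0, 0, 1], [0, 0, 0, 0, 0, 0, 1]],
  ],
)

```text
time: 28.15
tcp_pos: [0.6173, -0.0086, 0.1627]
tcp_rot: [2.221, 2.221, 0.0]
wrist_force: [-1.8, 0.6, 4.8]
gripper_width: 0.305
```

Call:
apply_moves(
  steps=[
    [[0, 0, 0, 0, 0, 0, 0.6], [0, 0, 0, 0, 0, 0, 0.5], [0, 0, 0, 0, 0, 0, 0.2], [0, 0, 0, 0, 0, 0, 0], [0, 0, 0, 0, 0, 0, 0], [0, 0, 0, 0, 0, 0, 0], [0, 0, 10, 0, 0, 0, 0], [0, 0, 25, 0, 0, 0, 0], [0, 0, 35, 0, 0, 0, 0], [0, 0, 40, 0, 0, 0, 0], [0, 0, 27, 0, 0, 0, 0], [0, 0, 0, 0, 0, 0, 0]],
  ],
)

```text
time: 29.65
tcp_pos: [0.6175, -0.0086, 0.3019]
tcp_rot: [2.218, 2.218, 0.004]
wrist_force: [-1.1, 0.3, -0.4]
gripper_width: 0.997
```

Call:
apply_moves(
  steps=[
    [[-30, 20, 0, 0, 0, 0, 0], [-40, 40, 0, 0, 0, 0, 0], [-40, 45, 0, 0, 0, 0, 0], [-35, 50, 0, 0, 0, 0, 0], [-25, 50, 0, 0, 0, 0, 0], [-20, 50, 0, 0, 0, 0, 0], [-12, 45, -20, 0, 0, 0, 0], [-8, 26, -30, 0, 0, 0, 0], [-3, 13, -30, 0, 0, 0, 0], [0, 0, -15, 0, 0, 0, 0], [0, 0, 0, 0, 0, 0, 0], [0, 0, 0, 0, 0, 0, 0]],
  ],
)

```text
time: 31.15
tcp_pos: [0.4044, 0.3303, 0.2046]
tcp_rot: [2.222, 2.221, 0.001]
wrist_force: [0.3, 0.4, -0.4]
gripper_width: 1.0
```

```bash
python3 -c "
from h import *
cap('w10',.072,23,(.405,.330))"
```

```text
[0.4044 0.3303 0.2046] [2.2216e+00 2.2211e+00 5.0000e-04]
pred 279.1 231.4
[280.2 223.7] [ 246  188   69   71 3733] x 382.6 428.6 mid x 405.6 y from near edge 332.7 ymax-rad 337.4
```

View pics/w10.png

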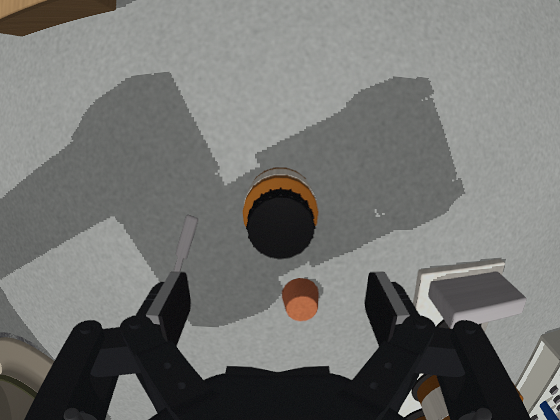

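The cap of bottle72 is at (280,223), giving (405.6, 332.7). Shift (+1,+2.5), descend 81 and grip.

Call:
apply_moves(
  steps=[
    [[1, 2.5, -20, 0, 0, 0, 0], [0, 0, -30, 0, 0, 0, 0], [0, 0, -21, 0, 0, 0, 0], [0, 0, -10, 0, 0, 0, 0], [0, 0, 0, 0, 0, 0, 0.2], [0, 0, 0, 0, 0, 0, 0.35], [0, 0, 0, 0, 0, 0, 0.45], [0, 0, 0, 0, 0, 0, 0.55], [0, 0, 0, 0, 0, 0, 0.75], [0, 0, 0, 0, 0, 0, 1], [0, 0, 0, 0, 0, 0, 1], [0, 0, 0, 0, 0, 0, 1]],
  ],
)

```text
time: 32.7
tcp_pos: [0.4057, 0.3332, 0.1244]
tcp_rot: [2.221, 2.221, 0.004]
wrist_force: [0.5, -1.4, 7.4]
gripper_width: 0.515
```

Call:
apply_moves(
  steps=[
    [[0, 0, 0, 0, 0, 0, 1], [0, 0, 0, 0, 0, 0, 1]],
  ],
)

```text
time: 32.95
tcp_pos: [0.4057, 0.3332, 0.1244]
tcp_rot: [2.221, 2.221, 0.003]
wrist_force: [0.7, -0.9, 6.8]
gripper_width: 0.515
```

```bash
python3 -c "
from h import *
s,p,d=wshot('w11'); print(s['tcp_pos'],wproj((s['tcp_pos'][0],s['tcp_pos'][1],.072),s))"
```

```text
[0.40570258 0.33315401 0.12438505] (np.float64(278.65899276396186), np.float64(298.41384678371287))
```

View pics/w11.png

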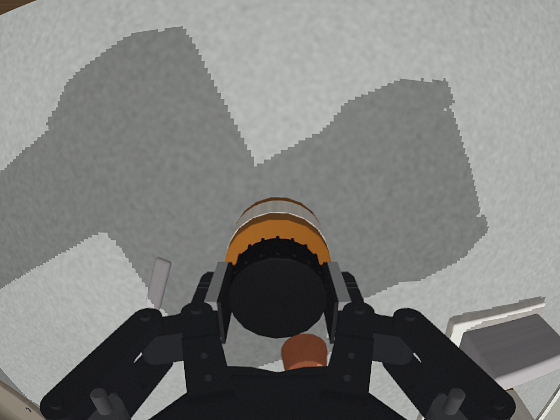

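Gripped and centred. Lift 150 mm so it clears everything, and carry to mark4.

Call:
apply_moves(
  steps=[
    [[0, 0, 8, 0, 0, 0, 1], [0, 0, 20, 0, 0, 0, 1], [0, 0, 30, 0, 0, 0, 1], [0, 0, 35, 0, 0, 0, 1], [0, 0, 30, 0, 0, 0, 1], [2, -8, 18, 0, 0, 0, 1], [6, -20, 9, 0, 0, 0, 1], [10, -30, 0, 0, 0, 0, 1], [12, -37, 0, 0, 0, 0, 1], [14, -37, 0, 0, 0, 0, 1], [14, -37, 0, 0, 0, 0, 1], [16, -37, 0, 0, 0, 0, 1]],
  ],
)

```text
time: 34.5
tcp_pos: [0.4792, 0.1258, 0.2737]
tcp_rot: [-2.221, -2.222, -0.0]
wrist_force: [0.8, 0.3, -1.3]
gripper_width: 0.515
```

Call:
apply_moves(
  steps=[
    [[18, -37, 0, 0, 0, 0, 1], [20, -37, 0, 0, 0, 0, 1], [22, -37, 0, 0, 0, 0, 1], [24, -37, 0, 0, 0, 0, 1], [24, -35, 0, 0, 0, 0, 1], [20, -24, 0, 0, 0, 0, 1], [13, -14, 0, 0, 0, 0, 1], [7, -8, 0, 0, 0, 0, 1], [0, 0, 0, 0, 0, 0, 1], [0, 0, 0, 0, 0, 0, 1], [0, 0, 0, 0, 0, 0, 1]],
  ],
)

```text
time: 35.88
tcp_pos: [0.6269, -0.1014, 0.2735]
tcp_rot: [2.221, 2.222, 0.0]
wrist_force: [0.1, -0.1, -1.6]
gripper_width: 0.516
```

Target z is 0.1244+0.016=0.1404, 133 mm down from here. Target xy is (628.3,-101.8), with the bottle held about 0.4 mm to -y of the TCP.

Call:
apply_moves(
  steps=[
    [[1.3, 0, -12, 0, 0, 0, 1], [0, 0, -30, 0, 0, 0, 1], [0, 0, -35, 0, 0, 0, 1], [0, 0, -30, 0, 0, 0, 1], [0, 0, -16, 0, 0, 0, 1], [0, 0, -6, 0, 0, 0, 1], [0, 0, 0, 0, 0, 0, 1], [0, 0, -1, 0, 0, 0, 1], [0, 0, -1, 0, 0, 0, 1], [0, 0, -0.5, 0, 0, 0, 1], [0, 0, 0, 0, 0, 0, 1], [0, 0, 0, 0, 0, 0, 1]],
  ],
)

```text
time: 37.38
tcp_pos: [0.6286, -0.1021, 0.1418]
tcp_rot: [2.221, 2.221, 0.0]
wrist_force: [0.2, 0.6, -1.5]
gripper_width: 0.513
```

Call:
apply_moves(
  steps=[
    [[0, 0.3, -0.7, 0, 0, 0, 1], [0, 0, -0.7, 0, 0, 0, 1], [0, 0, -0.4, 0, 0, 0, 1], [0, 0, 0, 0, 0, 0, 1], [0, 0, 0, 0, 0, 0, 1]],
  ],
)

```text
time: 38.0
tcp_pos: [0.6286, -0.1018, 0.1404]
tcp_rot: [2.221, 2.221, 0.0]
wrist_force: [-1.3, 0.4, 5.1]
gripper_width: 0.512
```

Contact (+5.1 N). Release, rise, and back off for a check.

Call:
apply_moves(
  steps=[
    [[0, 0, 0, 0, 0, 0, 0.4], [0, 0, 0, 0, 0, 0, 0.3], [0, 0, 0, 0, 0, 0, 0.1], [0, 0, 0, 0, 0, 0, 0], [0, 0, 0, 0, 0, 0, 0], [0, 0, 0, 0, 0, 0, 0], [0, 0, 10, 0, 0, 0, 0], [0, 0, 25, 0, 0, 0, 0], [0, 0, 40, 0, 0, 0, 0], [0, 0, 40, 0, 0, 0, 0], [0, 0, 40, 0, 0, 0, 0], [0, 0, 10, 0, 0, 0, 0]],
  ],
)

```text
time: 39.5
tcp_pos: [0.6288, -0.1018, 0.3084]
tcp_rot: [2.218, 2.218, 0.004]
wrist_force: [-0.9, -0.3, 0.5]
gripper_width: 1.005
```

Call:
apply_moves(
  steps=[
    [[-10, -25, 0, 0, 0, 0, 0], [-20, -45, 0, 0, 0, 0, 0], [-20, -50, 0, 0, 0, 0, 0], [-20, -50, 0, 0, 0, 0, 0], [-20, -50, 0, 0, 0, 0, 0], [-10, -30, 0, 0, 0, 0, 0], [0, 0, 0, 0, 0, 0, 0], [0, 0, 0, 0, 0, 0, 0]],
  ],
)

```text
time: 40.5
tcp_pos: [0.5287, -0.351, 0.3044]
tcp_rot: [-2.22, -2.221, -0.0]
wrist_force: [-0.1, 0.3, -0.4]
gripper_width: 1.0
```

Run:
```python
from h import *
s=state(); print(s['time'],s['tcp_pos'],s['wrist_force'])
for n in("top","side"):
    p,d=camera(n); p=np.ascontiguousarray(p[:,:,::-1]); cv2.imwrite(f"pics/{n}F.png",p); np.save(f"pics/{n}F_d.npy",d)
    c=p[150:220,180:360] if n=="top" else p[110:290,180:330]
    cv2.imwrite(f"pics/{n}Fc.png",cv2.resize(c,None,fx=4 if n=='top' else 3.3,fy=4 if n=='top' else 3.3,interpolation=cv2.INTER_CUBIC))
p=cv2.imread("pics/topF.png"); d=np.load("pics/topF_d.npy")
m0=[(.6135,.168),(.6143,.08),(.6166,-.0095),(.6276,-.103)]
for (x,y),h in zip(m0,(.166,.138,.112,.088)):
    u,v=proj("top",(x,y,h)); 
    # cap top pixels: depth-based
    sub=np.argwhere(np.ones((30,30)))+[int(v)-15,int(u)-15]
    P=np.array([at("top",b,a,d[a,b]) for a,b in sub])
    k=abs(P[:,2]-h)<.006
    print(h,k.sum(),'bottle-mark mm',((P[k].mean(0)[:2]-[x,y])*1000).round(1),P[k].mean(0).round(4))
```

```text
40.5 [ 0.52869897 -0.35099785  0.30442812] [-0.14187346  0.26932802 -0.40949489]
0.166 114 bottle-mark mm [0.3 0.7] [0.6138 0.1687 0.1662]
0.138 141 bottle-mark mm [ 0.9 -0.2] [0.6152 0.0798 0.1387]
0.112 92 bottle-mark mm [0.1 0.5] [ 0.6167 -0.009   0.1127]Traceback (most recent call last):
  File "<stdin>", line 13, in <module>
  File "h.py", line 10, in at
    e,d=ray(n,u,v); return e+d*dep
        ~~~^^^^^^^
  File "h.py", line 5, in ray
    c=get_calibration(n); d=np.array([(u-c['cx'])/c['fx'],(v-c['cy'])/c['fy'],1.])
ValueError: time passes only in moves, steps and waits
```

View pics/topFc.png

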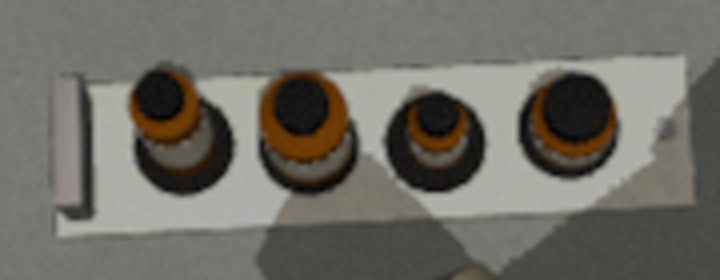

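View pics/sideFc.png

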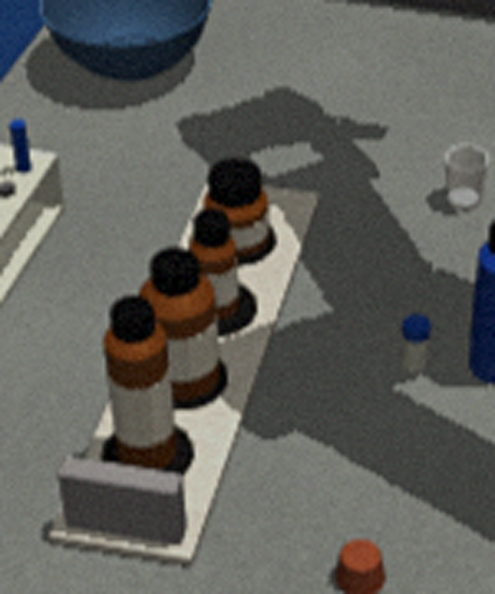

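Both views show all four standing in order of height from the end plate; the first three are within 1 mm of their marks. That check stopped before the fourth because it called get_calibration too often. I'll redo the fourth on the saved images.

Run:
```python
from h import *
c=get_calibration("top"); d=np.load("pics/topF_d.npy")
M=R.from_rotvec(c['orientation'])
v,u=np.mgrid[0:420,0:560]
P=M.apply((np.stack([(u-c['cx'])/c['fx'],(v-c['cy'])/c['fy'],np.ones(u.shape)],-1)*d[...,None]).reshape(-1,3))+c['eye']
for (x,y),h in zip([(.6133,.1679),(.6143,.0799),(.6166,-.0095),(.6276,-.1031)],(.166,.138,.112,.088)):
    k=(abs(P[:,2]-h)<.006)&(np.hypot(P[:,0]-x,P[:,1]-y)<.03)
    print(h,k.sum(),((P[k].mean(0)[:2]-[x,y])*1000).round(1),P[k,2].mean().round(4))
s=state(); print(s['time'],np.abs(s['joint_vel']).max())
```

```text
0.166 114 [0.5 0.8] 0.1662
0.138 141 [ 0.9 -0.1] 0.1387
0.112 92 [0.1 0.5] 0.1127
0.088 216 [-0.1  0. ] 0.089
40.6 0.004031007696243675
```

All four are within about 1 mm of their marks and at the right heights. Handing in.

```bash
python3 -c "
from workcell import *
print(sign_off())"
```

```text
the job is handed in; nothing more can be done
None
```

The four amber bottles are standing on the tray in order of height: 150 mm on mark1 next to the steel end plate (at +y), then 122 mm on mark2, 96 mm on mark3 and 72 mm on mark4. I handed the job in at about 40.6 s of the 106 s allowed, with the gripper open and well clear of the row.

- **Last checks:** the top camera put every cap within about 1 mm of its mark's centre. The cap heights were within about 1 mm of bottle height plus 16 mm. The top and side pictures show all four bottles upright and in order.
- **Forces:** the highest reading I saw at the wrist was about 7 N, against the limit of 120 N.
- **Disagreement:** the side camera placed marks 2 to 4 about 6 mm further along y than the top and wrist cameras did. Those two agreed within 1–2 mm, so I used them.
- **Failed check:** one check script stopped before reaching the fourth bottle because it asked for the calibration too often. I reran it on the saved picture and it came out fine.

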